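# Quick spin in the bench centrifuge

## Robot

A 6-joint arm with a two-finger parallel gripper is mounted at the origin on a cart in front of the work surface, level with it; the furniture and walls round the work are solid. World frame = base frame: x ahead of the robot, y to its left, z up, the work surface at z = 0. Lengths are in mm, angles in rad, forces in N, time in s.
With the tool pointing down it reaches from about 250 to 850 mm from the base axis. Payload 12.5 kg.
Tool frame: the origin (TCP) lies between the finger pads; the fingertips stand arm.tip_extent ahead of it and the grasp point (between the pads) lies 11 mm behind it (arm.tip_extent is the distance from the TCP to the fingertips, in mm); z points along the fingers, y is the line along which they close (so a half turn about z gives the same grasp; the last joint's range is limited). The gripper opens to 93 mm and grips with 3 to 60 N. Pads are 15 mm wide; open, the fingers measure 128 mm over their backs; the gripper's body (75 mm by 188 mm) begins 65 mm behind the grasp point.
Start: joints at [1.052, 0.351, 1.652, -0, 1.139, -0.085], TCP at [231.145, 499.056, 226.633] pointing down, gripper open.
Joint ranges: [-2.75, 2.75], [-0.79, 2.1], [0.01, 2.65], [-1.57, 4.71], [0.07, 3.14], [-2.87, 2.87]. Speed limits (rad/s): [2.22, 2.22, 2.79, 3.14, 3.14, 3.14].

## Interface

Orientations are given as a rotation vector (axis times angle).
In Python, from plant import arm, optics gives the robot as it stands.
- The arm moves only by the shell command python3 -m handwheel 'ROWS' [FORCE]. ROWS is JSON, a list that holds one entry, the list of rows, each a list of 7 numbers: the shift along the tool's x, y, z in units of 30 mm (1.0 is 30 mm), then the turn, a rotation vector about the tool's x, y, z in units of 5 degrees (1.0 is 5 degrees), then the closure, from 0 (fully open) to 1 (shut). A call has exactly 8 rows; each row is the pose to reach, as a shift and turn from the pose commanded when the call began, along the tool's axes at that moment; what a row does not reach only later rows make up. A row lasts 1/8 s, in which the tool goes at most 62.5 mm and 10.7 degrees, less where a joint would pass 70% of its speed; a pose out of reach is approached as far as the arm can. A call with a gripper value outside its range is refused whole. The fingers move at their own pace and stop on an object; FORCE is the grip in N (left out, the last holds). Time passes only in rows, so rows that repeat a pose let the fingers close, or fill a call up. It gives the time, the measured TCP pose, the force, the opening and the grip force at its end, in the units of the state.
- arm.observe(): the state, without advancing time (a new reading comes with each control period).
- optics.snapshot(name): name is "scene" or "side" or "wrist"; returns a dict with "image" (400x640x3 uint8, blue, green, red), "camera_matrix" (3x3 intrinsics, pixels), "origin" and "attitude" of the camera in the world. Camera axes: x right, y down, z forward; pixel columns grow to the right and rows downward; lengths in mm; the calibration is good to about 2 mm. A picture is of the moment at which its call begins. There is no depth.
- arm.finish_job(): hands the job in; it is judged then, once.
The state is a dict: "t": time; "q": joint angles; "joint_velocities": joint speeds; "joint_torque": joint torques, N m; "position": TCP position; "eef_rot": TCP orientation; "contact_force": force on the tool from outside, world axes, zero at the start; "ft_torque": the same for the moment, N m; "gripper_width": finger opening in mm; "gripper_force": force on a finger pad.
Only numpy, scipy, OpenCV 4.12 (cv2) and the standard library are available. Lean on these libraries where they do the work, as an engineer would, in place of code of your own. Each camera call takes 0.05 s, during which the arm holds its last target. There are 200 camera calls.

## Task

The tubes are loaded in the bench centrifuge: with the fingertips, gently press the front lip of its lid down until the latch catches and take the hand off it, then tap the white key to select the short programme and let it come up, and then press the blue quick-spin key and keep it down. The machine spins only while the blue key is held, so finish while still holding it down lightly. Do not pull the lid up, and leave the green and red keys and everything else on the bench alone.

Things in the scene. Friction and masses are not known exactly. Their poses are not given: they have to be found in the camera images.
- centrifuge: pale grey bench centrifuge with a blue band, fixed to the worktop, 280 (x) by 204 (y) by 150 mm high with the lid shut. Origin under the middle of it on the worktop; its z is up, its -x side is the front with the key panel. The panel fills the front 75 mm and slopes 10 degrees down to the front, about 85 to 99 mm above the worktop; behind it the casing steps up to a deck 135 mm high with the round lid. Stays put.
- lid_lip (a point): the spot to press on the lid: middle of the top face of the blue lip, a tab 60 mm wide (y) and 10 mm thick that sticks out at the front of the round blue-rimmed clear lid. Its z axis is the outward normal of the lid's top face, its -x axis points from the hinge to the lip. The free edge of the lip is 13 mm beyond this spot; the spot lies 181 mm from the hinge axis and 7 mm above it when shut (then 149 mm above the worktop).
- lid_hinge (a point): middle of the lid's hinge axis at the back of the deck, 142 mm above the worktop; its y axis is the hinge axis.
- lid (a joint): lid angle in rad: 0 shut and latched, grows as the lip rises; stop at 1.3. Starts at 0.55 to 0.9. Spring and hinge friction hold it up: 2 N on the lip move it. From 0.05 rad a snap latch resists (about 8 N on the lip in all), then catches on a soft seal that gives 1 to 2 mm and holds it shut. 10 to 15 N is plenty, over 30 N too rough. Let go too early, it rises to about 0.5.
- white_top (a point): middle of the top of the white round key, the leftmost (+y) of four keys in a row, all 20 mm across, 40 mm apart (white, green, red, blue from left to right), each standing 10 mm proud of the dark sloping panel. z axis: the outward normal of the key, tilted 10 degrees from vertical to the front. The tops of the keys are 100 mm above the worktop, 43 mm in front of the free edge of the shut lid's lip and 49 mm below its top face.
- key_white (a joint): travel of the white key in m: 0 up, 0.004 fully down; counts as pressed beyond 0.0028. Springs back by itself; 1.2 N starts it, 3.6 N holds it fully down.
- blue_top (a point): middle of the top of the blue round quick-spin key, the rightmost (-y) of the four; otherwise like the white one.
- key_blue (a joint): travel of the blue quick-spin key, like the white one.
- key_green (a joint): travel of the green key, second from the left; leave it up.
- key_red (a joint): travel of the red key, third from the left; leave it up.
- red_lid_cup: loose specimen cup with dark red lid, 53 mm across, 59 mm high, origin under its middle; to be left alone.
- brown_bottle: loose brown bottle with black cap, 48 mm across, 95 mm high, origin under its middle; to be left alone.
- bench_timer: loose white bench timer, 62 x 62 x 22 mm, origin under its middle; to be left alone.
- red_marker: loose white marker pen with red cap, 130 mm long (x), 15 mm high, lying; to be left alone.
- loose_tube: loose empty clear tube, 62 mm long (x), 9 mm thick, lying; to be left alone.
- slide_carton: loose blue slide box, 84 x 62 x 40 mm, origin under its middle; to be left alone.

How it is judged:
By the outcome, as a careful person would: the job done as asked, in the order asked, and still so for the second after the job is handed in, while the arm keeps its last pose, push and grip.
It also fails if it takes over 48 s, if anything falls off the work surface, if the arm or the gripper's body presses on something with over 40 N, if the wrist force passes 120 N, or if a joint passes its speed limit or range.

## Working session

There is one attempt and no reset: what is moved stays moved. The work goes in short steps, Python scripts to look and compute and a shell command to move; the robot and the scene stay as the last step left them, time stands still between calls to the robot, and variables do not carry over. Pictures are saved under pics/ and viewed, at most 10 in all, crops included, and the job is handed in when it is done.

```bash
mkdir -p pics; ls
cat > h.py <<'E'
import numpy as np,cv2
from scipy.spatial.transform import Rotation as R
from plant import arm,optics
def cam(n):
    s=optics.snapshot(n);s['K']=np.array(s['camera_matrix']);A=np.array(s['attitude'],float)
    s['R']=A if A.shape==(3,3) else R.from_rotvec(A).as_matrix() if A.size==3 else R.from_quat(A).as_matrix()
    s['o']=np.array(s['origin'],float);return s
def ray(s,u,v):
    d=s['R']@np.linalg.inv(s['K'])@np.array([u,v,1.]);return d/np.linalg.norm(d)
def onz(s,u,v,z):
    d=ray(s,u,v);return s['o']+d*(z-s['o'][2])/d[2]
def tri(a,b):
    # a,b: (snap,u,v)
    M=0;c=0
    for s,u,v in (a,b):
        d=ray(s,u,v);P=np.eye(3)-np.outer(d,d);M=M+P;c=c+P@s['o']
    return np.linalg.solve(M,c)
def proj(s,p):
    q=s['K']@(s['R'].T@(np.array(p)-s['o']));return q[:2]/q[2]
E
python3 - <<'E'
from h import *
for n in("scene","side"):
    s=cam(n);cv2.imwrite(f"pics/{n}0.png",s['image']);print(n,s['attitude'],s['o'],s['K'])
o=arm.observe();print(o,arm.tip_extent)
E
```

```text
pics
scene [-2.38349605  0.45780361 -0.19480619] [ 300.93627465 -626.62495797  834.76453671] [[416.42297961   0.         312.81739235]
 [  0.         416.42297961 189.98086767]
 [  0.           0.           1.        ]]
side [-2.09316356  0.59804727 -0.34622312] [  57.84691789 -822.1144989   705.41889443] [[445.20973594   0.         313.27197056]
 [  0.         445.20973594 192.02598034]
 [  0.           0.           1.        ]]
{'t': 0.1, 'q': array([ 1.05241100e+00,  3.51148201e-01,  1.65232283e+00,  8.60657648e-06,
        1.13907319e+00, -8.46083031e-02]), 'joint_velocities': array([ 1.76623634e-04, -2.03574070e-03, -1.99054726e-03,  2.70293971e-03,
        3.78182067e-05, -1.31950378e-03]), 'joint_torque': array([ 7.83274445e-04, -4.98019981e+01, -2.85708779e+01,  7.00936234e-02,
        2.38149898e-02, -3.43049339e-05]), 'position': array([231.007113  , 498.83034478, 226.18812309]), 'eef_rot': array([-6.75988904e-01, -3.06770584e+00,  1.42352130e-03]), 'contact_force': array([-0.11477621, -0.18045459, -0.18122076]), 'ft_torque': array([-0.01849755,  0.02064116,  0.0181223 ]), 'gripper_force': 0.0, 'gripper_width': 92.88217773700258} 8.0
```

View pics/scene0.png

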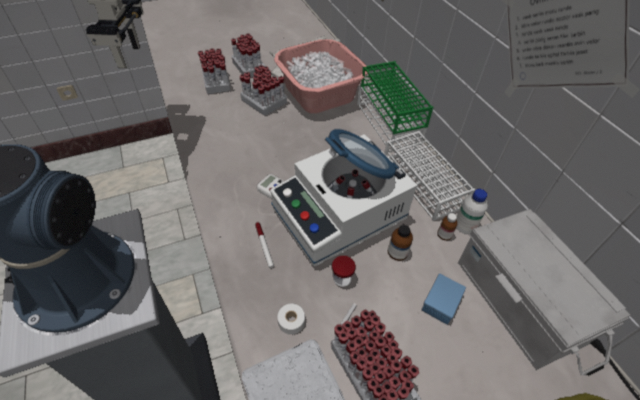

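View pics/side0.png

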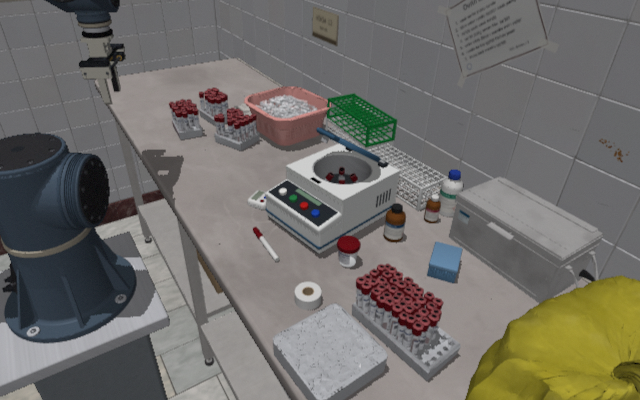

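The scene view shows the keys at about (288,192) white, (296,204) green, (305,215) red and (314,228) blue. The open lid spans about (330,132)–(398,176). I'll measure the keys next.

```bash
cat > m.py <<'E'
from h import *
def keys(s,box):
    x0,y0,x1,y1=box;im=s['image'][y0:y1,x0:x1];hsv=cv2.cvtColor(im,cv2.COLOR_BGR2HSV)
    H,S,V=[hsv[...,i].astype(int) for i in range(3)]
    m={'green':(H>45)&(H<90)&(S>120)&(V>60),'red':((H<10)|(H>170))&(S>150)&(V>90),'blue':(H>100)&(H<125)&(S>150)&(V>90)}
    out={}
    for k,a in m.items():
        n,l,st,c=cv2.connectedComponentsWithStats(a.astype('uint8'))
        out[k]=[(round(c[i][0]+x0,1),round(c[i][1]+y0,1),int(st[i][4])) for i in range(1,n) if st[i][4]>12]
    return out
E
python3 - <<'E'
from m import *
a=cam('scene');b=cam('side')
ka=keys(a,(270,175,340,250));kb=keys(b,(265,175,340,230));print(ka,kb)
for s,k in((a,ka),(b,kb)):
    for c in k:
        for u in k[c]: print(c,onz(s,u[0],u[1],100).round(1))
ca=cv2.resize(a['image'][120:260,260:430],None,fx=3.5,fy=3.5,interpolation=cv2.INTER_CUBIC)
cv2.imwrite('pics/ca.png',ca)
cb=cv2.resize(b['image'][120:240,255:415],None,fx=4,fy=4,interpolation=cv2.INTER_CUBIC)
cv2.imwrite('pics/cb.png',cb)
E
```

```text
{'green': [(np.float64(295.5), np.float64(203.1), 54)], 'red': [(np.float64(304.2), np.float64(214.7), 57)], 'blue': [(np.float64(313.8), np.float64(227.1), 62)]} {'green': [(np.float64(292.7), np.float64(197.6), 48)], 'red': [(np.float64(303.6), np.float64(204.9), 46)], 'blue': [(np.float64(314.9), np.float64(212.2), 50)]}
green [503.9 -52.  100. ]
red [510.2 -90.6 100. ]
blue [ 517.2 -130.2  100. ]
green [501.8 -53.1 100. ]
red [508.4 -92.7 100. ]
blue [ 515.6 -130.9  100. ]
```

View pics/ca.png

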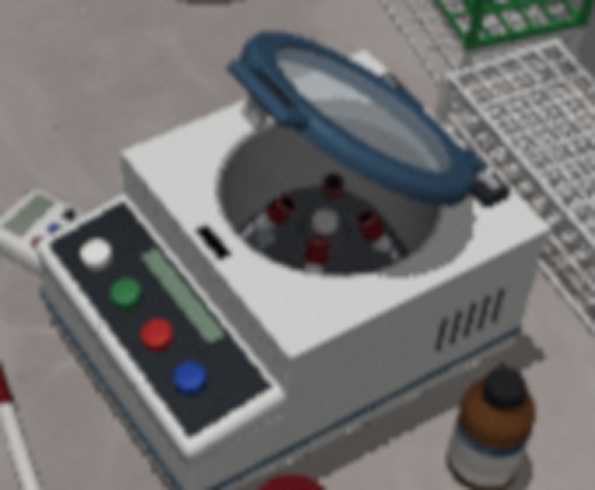

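View pics/cb.png

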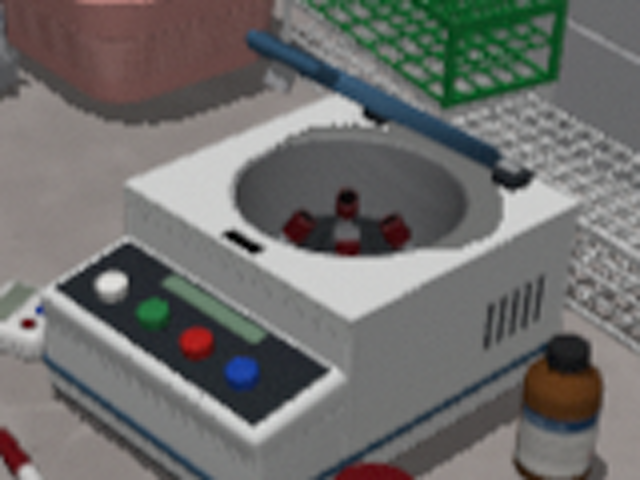

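The crops show four keys in a row on the panel, and the lid is open with its lip at the upper left. The lip's free edge is near (337,146) in the scene view and (319,130) in the side view. Next I'll work out the lid angle.

```bash
cat > g.py <<'E'
from h import *
yaw=np.radians(9.8);X=np.array([np.cos(yaw),np.sin(yaw),0]);Y=np.array([-X[1],X[0],0]);Z=np.array([0,0,1.])
mid=np.array([506.1,-72.1,100]);white=mid+60*Y;blue=mid-60*Y
hinge=mid+237*X+42*Z
def lid(th,r=181,h=7,y=0): return hinge-X*(r*np.cos(th)-h*np.sin(th))+Z*(r*np.sin(th)+h*np.cos(th))+Y*y
def cmd(p,tilt=0):
    "tip target p -> shift in tool axes (units) and turn, from present measured pose, tool down with y along Y"
    o=arm.observe();Rt=R.from_rotvec(o['eef_rot']).as_matrix()
    G=np.c_[-X,Y,-Z]
    T=np.array(p)-arm.tip_extent*G[:,2]
    print('shift',(Rt.T@(T-o['position'])/30).round(3),'turn',(np.degrees(R.from_matrix(Rt.T@G).as_rotvec())/5).round(3),'now',o['position'].round(1),'F',o['contact_force'].round(2),'t',o['t'])
E
python3 - <<'E'
from g import *
from m import *
a=cam('scene');b=cam('side')
print(white,blue,hinge,'blue px',proj(a,blue),proj(b,blue))
print('tri lip',tri((a,337.1,145.7),(b,319.5,129.5)))
# lid angle from the silhouettes: predicted free-edge pixels per angle
for th in np.arange(.5,.95,.05): print(round(th,2),*[proj(s,lid(th,194,y=y)).round(0) for s in(a,b) for y in(30,-30)],lid(th).round(0))
cmd(lid(.75)+80*Z)
E
```

```text
[495.88743005 -12.97552609 100.        ] [ 516.31256995 -131.22447391  100.        ] [739.64167194 -31.7603487  142.        ] blue px [313.58973403 227.57295373] [315.24461078 212.17080027]
tri lip [587.38319873 -51.76680111 255.44746799]
0.5 [320. 144.] [336. 161.] [313. 135.] [330. 144.] [586. -58. 235.]
0.55 [323. 140.] [339. 158.] [314. 131.] [332. 140.] [591. -57. 243.]
0.6 [325. 137.] [341. 154.] [316. 127.] [334. 136.] [596. -57. 250.]
0.65 [327. 133.] [344. 150.] [318. 123.] [336. 132.] [602. -56. 257.]
0.7 [330. 129.] [347. 146.] [320. 120.] [338. 128.] [608. -55. 264.]
0.75 [333. 125.] [350. 142.] [322. 116.] [341. 125.] [614. -53. 270.]
0.8 [336. 122.] [353. 139.] [325. 113.] [343. 121.] [620. -52. 277.]
0.85 [339. 118.] [356. 135.] [327. 109.] [345. 118.] [627. -51. 283.]
0.9 [342. 115.] [360. 131.] [330. 106.] [348. 114.] [634. -50. 288.]
shift [-19.317 -11.347  -4.398] turn [-4.000e-03 -2.000e-03 -6.932e+00] now [231.1 499.  226.5] F [0.37 0.84 0.79] t 0.3
```

```bash
python3 -m handwheel '[[[0,0,-1.5,0,0,0,1],[-1,-0.6,-3,0,0,-0.5,1],[-2.6,-1.6,-3.55,0,0,-1.2,1],[-4.2,-2.6,-3.55,0,0,-2,1],[-5.8,-3.6,-3.55,0,0,-2.8,1],[-7.4,-4.6,-3.55,0,0,-3.5,1],[-8.7,-5.4,-3.55,0,0,-3.5,1],[-9.4,-5.8,-3.55,0,0,-3.5,1]]]' 20; python3 -c "
from g import *
cmd(lid(.58)+5*X+75*Z)"
```

```text
t: 1.3
position: [414.8, 220.8, 333.2]
eef_rot: [0.204, 3.135, -0.0]
contact_force: [-0.7, -0.2, 0.3]
gripper_width: 17.9
gripper_force: 0.0
shift [-7.292 -8.352  0.108] turn [-1.000e-03  3.000e-03 -3.452e+00] now [414.8 220.8 333.2] F [-0.67 -0.22  0.34] t 1.3
```

```bash
python3 -m handwheel '[[[-0.6,-0.7,0,0,0,-0.6,1],[-1.8,-2.1,0,0,0,-1.4,1],[-3.1,-3.5,0,0,0,-2.2,1],[-4.4,-5,0,0,0,-3,1],[-5.7,-6.5,0,0,0,-3.45,1],[-6.7,-7.7,0.1,0,0,-3.45,1],[-7.3,-8.35,0.1,0,0,-3.45,1],[-7.3,-8.35,0.1,0,0,-3.45,1]]]'
python3 - <<'E'
from g import *
cmd(lid(.58))
s=cam('scene');i=cv2.resize(s['image'][90:250,250:430],None,fx=3,fy=3,interpolation=cv2.INTER_CUBIC)
b=cam('side');j=cv2.resize(b['image'][80:240,250:430],None,fx=3,fy=3,interpolation=cv2.INTER_CUBIC)
cv2.imwrite('pics/c2.png',cv2.resize(np.hstack([i,j]),(800,356)))
w=cam('wrist');cv2.imwrite('pics/w2.png',w['image'])
E
```

```text
t: 2.3
position: [599.4, -55.1, 329.4]
eef_rot: [0.268, -3.129, -0.0]
contact_force: [0.5, -0.2, -0.4]
gripper_width: 0.4
gripper_force: 0.0
shift [ 0.176 -0.029  2.478] turn [ 0.003 -0.011 -0.004] now [599.4 -55.1 329.4] F [ 0.52 -0.16 -0.36] t 2.3
```

View pics/c2.png

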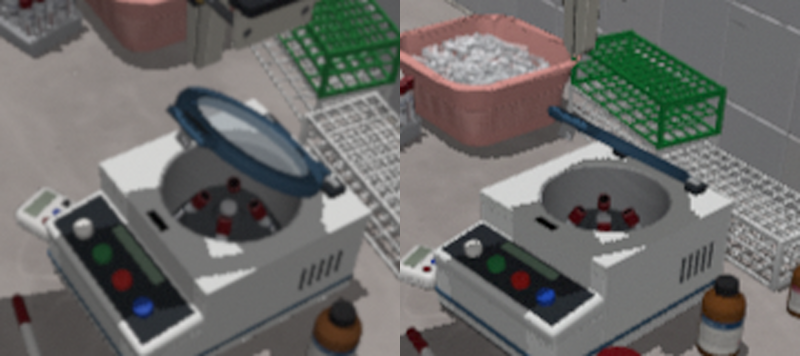

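View pics/w2.png

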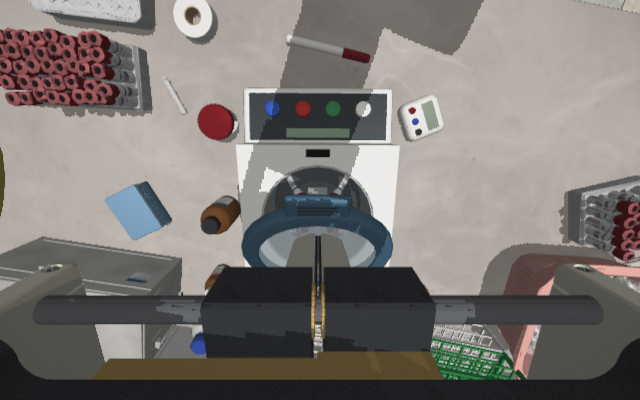

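The wrist view shows the keys in a level row at v≈108, with blue at u=272 and white at u=363. The lip is centred near (316,203), just in front of the fingers. I'll use it to check the positions.

Run:
```python
from g import *
from m import *
w=cam('wrist');k=keys(w,(240,90,390,130));print(k)
for c in k:
    for u in k[c]: print(c,onz(w,u[0],u[1],100).round(1))
print('white px',proj(w,white),'blue',proj(w,blue))
im=w['image'];hsv=cv2.cvtColor(im[185:222,270:360],cv2.COLOR_BGR2HSV)
m=((hsv[...,0]>95)&(hsv[...,0]<115)&(hsv[...,1]>90))
for r in range(m.shape[0]):
    x=np.flatnonzero(m[r]); print(185+r,(x.min()+270,x.max()+270,len(x)) if len(x) else '',end=';')
print()
for th in(.5,.55,.6,.65,.7): print(th,*[proj(w,lid(th,194,h,y)).round(0) for h in(7,-3) for y in(30,-30)],'spot',proj(w,lid(th)).round(0))
```

```text
{'green': [(np.float64(332.4), np.float64(108.5), 172)], 'red': [(np.float64(302.2), np.float64(108.1), 177)], 'blue': [(np.float64(272.0), np.float64(107.9), 177)]}
green [503.5 -50.4 100. ]
red [509.8 -89.8 100. ]
blue [ 516.4 -129.2  100. ]
white px [361.30896827 107.60866952] blue [270.48986992 107.55221871]
185 ;186 ;187 ;188 ;189 ;190 ;191 ;192 ;193 ;194 ;195 (np.int64(286), np.int64(347), 56);196 (np.int64(284), np.int64(348), 65);197 (np.int64(284), np.int64(349), 66);198 (np.int64(284), np.int64(350), 67);199 (np.int64(284), np.int64(350), 67);200 (np.int64(283), np.int64(350), 68);201 (np.int64(284), np.int64(350), 67);202 (np.int64(284), np.int64(350), 67);203 (np.int64(284), np.int64(349), 66);204 (np.int64(284), np.int64(349), 66);205 (np.int64(284), np.int64(349), 66);206 (np.int64(285), np.int64(349), 65);207 (np.int64(284), np.int64(349), 26);208 (np.int64(281), np.int64(350), 29);209 (np.int64(277), np.int64(353), 73);210 (np.int64(276), np.int64(356), 59);211 (np.int64(274), np.int64(359), 46);212 (np.int64(271), np.int64(359), 65);213 (np.int64(270), np.int64(359), 71);214 (np.int64(270), np.int64(359), 50);215 (np.int64(270), np.int64(359), 52);216 (np.int64(270), np.int64(359), 90);217 (np.int64(270), np.int64(359), 90);218 (np.int64(270), np.int64(359), 90);219 (np.int64(270), np.int64(359), 90);220 (np.int64(270), np.int64(359), 90);221 (np.int64(270), np.int64(359), 90);
0.5 [348. 183.] [282. 183.] [347. 176.] [283. 176.] spot [315. 193.]
0.55 [349. 191.] [281. 191.] [348. 183.] [282. 183.] spot [315. 200.]
0.6 [350. 199.] [280. 199.] [349. 190.] [281. 190.] spot [315. 208.]
0.65 [351. 208.] [279. 208.] [350. 199.] [280. 199.] spot [315. 217.]
0.7 [351. 218.] [279. 218.] [351. 208.] [279. 208.] spot [315. 226.]
```

```bash
sed -i 's/506.1,-72.1/506.3,-71.2/' g.py
cat >> g.py <<'E'
def press(th): return lid(th,183)+X*7.5*min(1,th/.35)
E
python3 - <<'E'
from g import *
cmd(press(.68));cmd(press(.62))
for th in(.62,.5,.4,.3,.2,.1,.05,0): print(th,((press(th)-press(.62))@X).round(1),((press(th)-press(.62))[2]).round(1))
E
```

```text
shift [-0.416 -0.077  1.995] turn [0.001 0.002 0.028] now [598.7 -52.9 330.4] F [ 0.29  0.9  -0.39] t 2.5
shift [-0.183 -0.077  2.278] turn [0.001 0.002 0.028] now [598.7 -52.9 330.4] F [ 0.29  0.9  -0.39] t 2.5
0.62 0.0 0.0
0.5 -12.4 -18.1
0.4 -21.0 -34.3
0.3 -29.0 -51.3
0.2 -36.3 -68.8
0.1 -41.9 -86.8
0.05 -44.0 -95.9
0 -45.6 -105.0
```

```bash
python3 -m handwheel '[[[-0.1,-0.03,0.6,0,0,0,1],[-0.2,-0.05,1.2,0,0,0,1],[-0.2,-0.05,1.8,0,0,0,1],[-0.2,-0.05,2.0,0,0,0,1],[-0.2,-0.05,2.15,0,0,0,1],[-0.18,-0.05,2.3,0,0,0,1],[-0.08,-0.05,2.45,0,0,0,1],[0.02,-0.05,2.6,0,0,0,1]]]'; python3 -c "
from g import *
for t in (.62,.5,.4,.3): cmd(press(t))"
```

```text
t: 3.5
position: [598.6, -55.5, 252.2]
eef_rot: [-0.271, 3.129, -0.0]
contact_force: [0.2, 0.7, 1.0]
gripper_width: 0.6
gripper_force: 0.7
shift [-0.198  0.006 -0.326] turn [-0.003  0.009  0.019] now [598.6 -55.5 252.2] F [0.2  0.71 1.02] t 3.5
shift [0.214 0.007 0.278] turn [-0.003  0.009  0.019] now [598.6 -55.5 252.2] F [0.2  0.71 1.02] t 3.5
shift [0.501 0.008 0.817] turn [-0.003  0.009  0.019] now [598.6 -55.5 252.2] F [0.2  0.71 1.02] t 3.5
shift [0.768 0.008 1.382] turn [-0.003  0.009  0.019] now [598.6 -55.5 252.2] F [0.2  0.71 1.02] t 3.5
```

```bash
python3 -m handwheel '[[[0.1,0,0.14,0,0,0,1],[0.21,0,0.28,0,0,0,1],[0.28,0,0.41,0,0,0,1],[0.36,0,0.55,0,0,0,1],[0.43,0,0.69,0,0,0,1],[0.5,0,0.82,0,0,0,1],[0.5,0,0.82,0,0,0,1],[0.5,0,0.82,0,0,0,1]]]'
python3 - <<'E'
from g import *
for t in (.4,.3,.2,.1,.05,0): cmd(press(t))
b=cam('side');s=cam('scene')
cv2.imwrite('pics/c3.png',cv2.resize(np.hstack([s['image'][80:240,260:440],b['image'][80:240,250:430]]),(800,356),interpolation=cv2.INTER_CUBIC))
E
```

```text
t: 4.5
position: [583.8, -58.0, 227.4]
eef_rot: [0.271, -3.129, -0.0]
contact_force: [0.1, 0.3, 0.7]
gripper_width: 0.8
gripper_force: 0.1
shift [-0.003  0.006 -0.009] turn [ 0.001 -0.006  0.019] now [583.8 -58.  227.4] F [0.1  0.31 0.7 ] t 4.5
shift [0.263 0.006 0.556] turn [ 0.001 -0.006  0.019] now [583.8 -58.  227.4] F [0.1  0.31 0.7 ] t 4.5
shift [0.508 0.007 1.141] turn [ 0.001 -0.006  0.019] now [583.8 -58.  227.4] F [0.1  0.31 0.7 ] t 4.5
shift [0.693 0.007 1.741] turn [ 0.001 -0.006  0.019] now [583.8 -58.  227.4] F [0.1  0.31 0.7 ] t 4.5
shift [0.763 0.007 2.044] turn [ 0.001 -0.006  0.019] now [583.8 -58.  227.4] F [0.1  0.31 0.7 ] t 4.5
shift [0.818 0.007 2.349] turn [ 0.001 -0.006  0.019] now [583.8 -58.  227.4] F [0.1  0.31 0.7 ] t 4.5
```

View pics/c3.png

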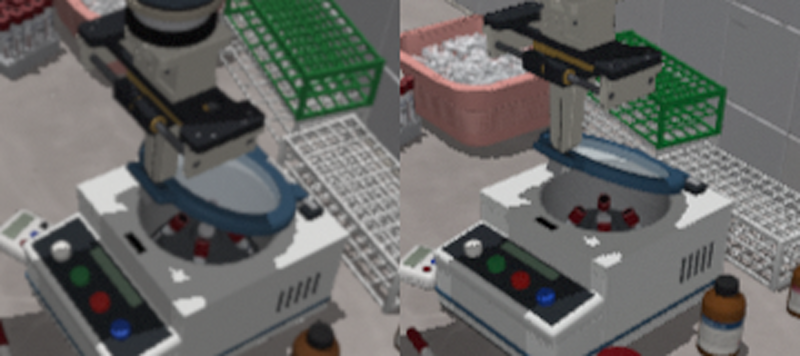

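The lid is following the fingertip down, and the finger sits on the lip at about (565,145) in the right half. I'll carry on along the arc.

```bash
python3 -m handwheel '[[[0.13,0,0.28,0,0,0,1],[0.26,0,0.56,0,0,0,1],[0.38,0,0.85,0,0,0,1],[0.5,0,1.14,0,0,0,1],[0.6,0,1.4,0,0,0,1],[0.67,0,1.65,0,0,0,1],[0.71,0,1.8,0,0,0,1],[0.73,0,1.9,0,0,0,1]]]'; python3 -c "
from g import *
for t in (.05,0): cmd(press(t))"
```

```text
t: 5.6
position: [562.4, -61.8, 170.4]
eef_rot: [-0.271, 3.13, -0.0]
contact_force: [1.8, 0.7, 2.3]
gripper_width: 0.5
gripper_force: 1.1
shift [0.041 0.008 0.141] turn [-0.     0.002  0.019] now [562.4 -61.8 170.4] F [1.79 0.69 2.31] t 5.6
shift [0.096 0.008 0.446] turn [-0.     0.002  0.019] now [562.4 -61.8 170.4] F [1.79 0.69 2.31] t 5.6
```

```bash
python3 -m handwheel '[[[0.02,0,0.07,0,0,0,1],[0.04,0,0.14,0,0,0,1],[0.05,0,0.2,0,0,0,1],[0.06,0,0.26,0,0,0,1],[0.07,0,0.31,0,0,0,1],[0.08,0,0.36,0,0,0,1],[0.08,0,0.4,0,0,0,1],[0.08,0,0.4,0,0,0,1]]]'; python3 -c "
from g import *
cmd(press(0))"
```

```text
t: 6.6
position: [559.4, -62.2, 158.0]
eef_rot: [0.271, -3.128, -0.0]
contact_force: [0.4, -0.2, 0.1]
gripper_width: 0.3
gripper_force: 0.1
shift [-0.004  0.004  0.034] turn [ 0.004 -0.018  0.02 ] now [559.4 -62.2 158. ] F [ 0.36 -0.23  0.09] t 6.6
```

```bash
python3 -m handwheel '[[[0,0,0.02,0,0,0,1],[0,0,0.03,0,0,0,1],[0,0,0.05,0,0,0,1],[0,0,0.06,0,0,0,1],[0,0,0.08,0,0,0,1],[0,0,0.09,0,0,0,1],[0,0,0.1,0,0,0,1],[0,0,0.1,0,0,0,1]]]'
```

```text
t: 7.6
position: [559.7, -62.2, 156.9]
eef_rot: [0.271, -3.13, 0.0]
contact_force: [-9.0, -0.4, 18.3]
gripper_width: 0.8
gripper_force: 9.2
```

```bash
python3 -m handwheel '[[[0,0,-0.05,0,0,0,1],[0,0,-0.1,0,0,0,1],[0,0,-0.2,0,0,0,1],[0,0,-0.5,0,0,0,1],[0,0,-0.9,0,0,0,1],[0.5,0,-1,0,0,0,1],[1,0,-1,0,0,0,1],[1.3,0,-1,0,0,0,1]]]'
python3 - <<'E'
from g import *
from m import *
b=cam('side');s=cam('scene');w=cam('wrist')
cv2.imwrite('pics/c4.png',np.vstack([cv2.resize(np.hstack([s['image'][80:240,260:440],b['image'][80:240,250:430]]),(600,267),interpolation=cv2.INTER_CUBIC),cv2.resize(w['image'],(600,320))[:320]]))
cmd(white+20*Z)
k=keys(w,(150,0,500,300));print(k,proj(w,white),proj(w,blue))
E
```

```text
t: 8.6
position: [520.1, -69.0, 185.4]
eef_rot: [0.27, -3.129, -0.0]
contact_force: [0.2, -0.3, 0.1]
gripper_width: 0.3
gripper_force: 0.0
shift [0.499 2.013 1.919] turn [ 0.    -0.     0.014] now [521.2 -69.  185.6] F [ 0.81 -0.3   0.46] t 8.75
{'green': [(np.float64(341.6), np.float64(194.7), 350)], 'red': [(np.float64(387.3), np.float64(108.3), 35), (np.float64(447.0), np.float64(177.8), 45), (np.float64(176.4), np.float64(199.7), 1657), (np.float64(297.8), np.float64(194.4), 365)], 'blue': [(np.float64(253.7), np.float64(194.4), 368), (np.float64(450.8), np.float64(191.6), 45)]} [385.04789425 194.46161515] [252.51241293 194.54300441]
```

View pics/c4.png

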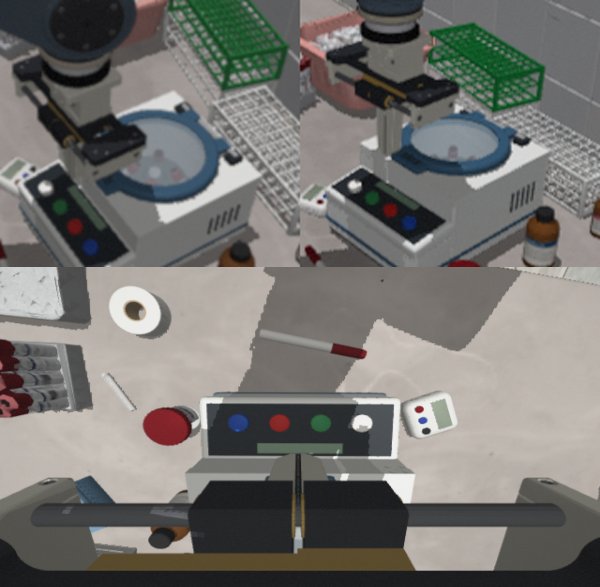

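The lid is closed flat and the key pixels match the prediction, with blue found at (254,194) and expected at (253,194). I'll move over the white key next.

```bash
python3 -m handwheel '[[[0.2,0.6,0,0,0,0,1],[0.4,1.3,0.2,0,0,0,1],[0.5,1.9,0.7,0,0,0,1],[0.5,2.03,1.3,0,0,0,1],[0.5,2.03,1.9,0,0,0,1],[0.5,2.03,2.2,0,0,0,1],[0.5,2.03,2.35,0,0,0,1],[0.5,2.03,2.4,0,0,0,1]]]'; python3 -c "
from g import *
cmd(white)"
```

```text
t: 9.75
position: [496.4, -11.2, 113.6]
eef_rot: [-0.271, 3.13, -0.0]
contact_force: [0.9, 0.3, -0.2]
gripper_width: 0.1
gripper_force: 0.0
shift [ 0.014 -0.026  0.187] turn [-0.001  0.002  0.021] now [496.4 -11.2 113.6] F [ 0.87  0.32 -0.18] t 9.75
```

```bash
python3 -m handwheel '[[[0.01,-0.02,0.06,0,0,0,1],[0.01,-0.02,0.12,0,0,0,1],[0.01,-0.02,0.18,0,0,0,1],[0.01,-0.02,0.22,0,0,0,1],[0.01,-0.02,0.25,0,0,0,1],[0.01,-0.02,0.27,0,0,0,1],[0.01,-0.02,0.27,0,0,0,1],[0.01,-0.02,0.27,0,0,0,1]]]'
```

```text
t: 10.75
position: [496.4, -12.1, 105.6]
eef_rot: [-0.271, 3.129, -0.0]
contact_force: [2.6, 0.1, 4.8]
gripper_width: 0.1
gripper_force: 2.0
```

```bash
python3 -m handwheel '[[[0,0,0.02,0,0,0,1],[0,0,0.02,0,0,0,1],[0,0,0.02,0,0,0,1],[0,0,0.02,0,0,0,1],[0,0,0.02,0,0,0,1],[0,0,0.02,0,0,0,1],[0,0,0.02,0,0,0,1],[0,0,0.02,0,0,0,1]]]';python3 -m handwheel '[[[0,0,-0.1,0,0,0,1],[0,0,-0.3,0,0,0,1],[0,0,-0.6,0,0,0,1],[0,0,-1,0,0,0,1],[0,0,-1.2,0,0,0,1],[0,0,-1.2,0,0,0,1],[0,0,-1.2,0,0,0,1],[0,0,-1.2,0,0,0,1]]]'
python3 - <<'E'
from g import *
cmd(blue)
E
```

```text
t: 11.75
position: [496.5, -12.1, 105.4]
eef_rot: [-0.271, 3.129, -0.0]
contact_force: [1.6, -0.4, 9.7]
gripper_width: 0.7
gripper_force: 4.7
t: 12.75
position: [495.9, -12.1, 140.5]
eef_rot: [0.271, -3.129, -0.0]
contact_force: [0.6, 0.1, -0.8]
gripper_width: 0.3
gripper_force: 0.0
shift [ 1.000e-03 -4.001e+00  1.083e+00] turn [ 0.002 -0.007  0.019] now [495.9 -12.1 140.5] F [ 0.58  0.06 -0.81] t 12.75
```

```bash
python3 -m handwheel '[[[0,-0.5,-0.1,0,0,0,1],[0,-1.3,-0.1,0,0,0,1],[0,-2.2,-0.1,0,0,0,1],[0,-3.1,-0.1,0,0,0,1],[0,-3.8,-0.1,0,0,0,1],[0,-4,0.2,0,0,0,1],[0,-4,0.6,0,0,0,1],[0,-4,0.85,0,0,0,1]]]'
python3 - <<'E'
from g import *
from m import *
cmd(blue)
w=cam('wrist');print(proj(w,blue),proj(w,white),keys(w,(150,100,500,300)))
E
```

```text
t: 13.75
position: [516.2, -129.5, 114.1]
eef_rot: [0.272, -3.128, -0.001]
contact_force: [0.7, -0.0, -0.3]
gripper_width: 0.6
gripper_force: 0.0
shift [-0.006 -0.028  0.203] turn [ 0.01  -0.016  0.026] now [ 516.2 -129.5  114.1] F [ 0.75 -0.04 -0.29] t 13.75
[317.58750111 242.7168643 ] [495.28462324 242.71614977] {'green': [(np.float64(435.4), np.float64(241.8), 718)], 'red': [(np.float64(443.6), np.float64(116.9), 250), (np.float64(205.5), np.float64(232.0), 1463), (np.float64(377.5), np.float64(242.1), 673), (np.float64(227.3), np.float64(250.2), 16)], 'blue': [(np.float64(319.2), np.float64(231.0), 94)]}
```

```bash
python3 -m handwheel '[[[0,-0.02,0.06,0,0,0,1],[0,-0.02,0.12,0,0,0,1],[0,-0.02,0.18,0,0,0,1],[0,-0.02,0.22,0,0,0,1],[0,-0.02,0.26,0,0,0,1],[0,-0.02,0.28,0,0,0,1],[0,-0.02,0.29,0,0,0,1],[0,-0.02,0.29,0,0,0,1]]]'
```

```text
t: 14.8
position: [517.1, -131.0, 106.8]
eef_rot: [-0.271, 3.129, -0.0]
contact_force: [2.0, 1.1, 3.0]
gripper_width: 0.4
gripper_force: 1.6
```

```bash
python3 -m handwheel '[[[0,0,0.01,0,0,0,1],[0,0,0.02,0,0,0,1],[0,0,0.03,0,0,0,1],[0,0,0.03,0,0,0,1],[0,0,0.03,0,0,0,1],[0,0,0.03,0,0,0,1],[0,0,0.03,0,0,0,1],[0,0,0.03,0,0,0,1]]]'
python3 - <<'E'
from g import *
for i in range(3):
    b=cam('side');print(arm.observe()['contact_force'].round(1),arm.observe()['position'].round(1))
s=cam('scene')
cv2.imwrite('pics/c5.png',cv2.resize(np.hstack([s['image'][80:260,260:440],b['image'][80:260,250:430]]),(800,400),interpolation=cv2.INTER_CUBIC))
E
```

```text
t: 15.8
position: [516.9, -131.0, 105.8]
eef_rot: [-0.271, 3.13, -0.0]
contact_force: [2.6, -0.3, 3.4]
gripper_width: 0.4
gripper_force: 2.0
[ 4.1 -0.4  4.3] [ 516.8 -130.9  105.7]
[2.8 0.8 3.6] [ 516.9 -130.9  105.8]
[ 2.6 -0.8  4.1] [ 516.9 -130.9  105.8]
```

View pics/c5.png

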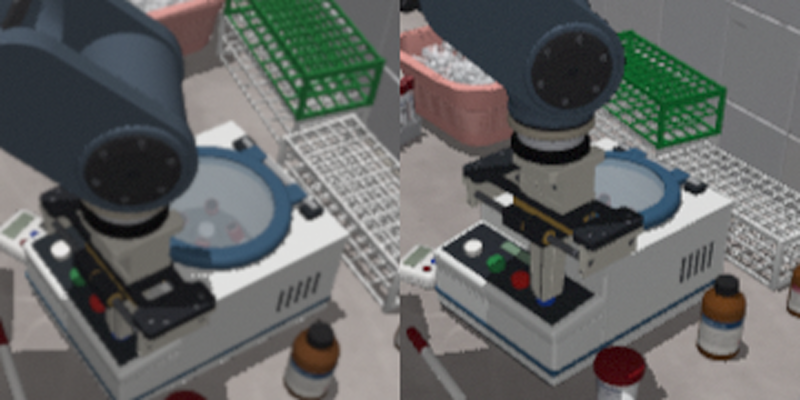

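The lid is still shut and the finger is on the blue key, at about (545,295). I'll press a little further for margin.

```bash
python3 -m handwheel '[[[0,0,0.01,0,0,0,1],[0,0,0.015,0,0,0,1],[0,0,0.015,0,0,0,1],[0,0,0.015,0,0,0,1],[0,0,0.015,0,0,0,1],[0,0,0.015,0,0,0,1],[0,0,0.015,0,0,0,1],[0,0,0.015,0,0,0,1]]]'
```

```text
t: 17.0
position: [517.0, -130.9, 105.5]
eef_rot: [-0.271, 3.13, -0.0]
contact_force: [2.1, 0.7, 6.6]
gripper_width: 0.4
gripper_force: 3.4
```

The force rose about 3 N for 0.45 mm of commanded travel, so the key is at the bottom of its stroke and held lightly. I'm handing the job in.

```bash
python3 -c "
from plant import arm
print(arm.finish_job())"
```

```text
the job is handed in; nothing more can be done
None
```

I handed the job in at about 17 s: lid shut (seen flat in the pictures, peak reading about 18 N), white key tapped and released, and blue key held down at about 6–7 N; the hand-in gave no verdict.

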